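# Hold the oil case open

### The arm

A 6-joint arm with a two-finger parallel gripper is mounted at the origin on a cart in front of the work surface, level with it; the furniture and walls round the work are solid. World frame = base frame: x ahead of the robot, y to its left, z up, the work surface at z = 0. Lengths are in m, angles in degrees, forces in N, time in s.
With the tool pointing down it reaches from about 0.35 to 0.875 m from the base axis. Payload 4.2 kg.
Tool frame: the origin (TCP) lies on the centre line of the jaws, within the pads' length; the fingertips stand 22 mm ahead of it and the grasp point (between the pads) lies 3 mm ahead of it (r.tcp_to_tips is the distance from the TCP to the fingertips, in m); z points along the fingers, y is the line along which they close (so a half turn about z gives the same grasp; the last joint's range is limited). The gripper opens to 87 mm and grips with 3 to 60 N. Pads are 19 mm wide; open, the fingers measure 117 mm over their backs; the gripper's body (75 mm by 190 mm) begins 51 mm behind the grasp point.
Start: joints at [82.941, 22.042, 0.453, 0, -68.411, -14.817], TCP at [0.233, 0.58, 0.245] pointing down, gripper open.
Joint ranges: [-179.83, 179.83], [-69.29, 118.12], [-61.27, 80.66], [-181.25, 117.63], [-171.15, -9.14], [-177.46, 177.46]. Speed limits (degrees/s): [159.86, 159.86, 180, 180, 180, 180].

### API

Orientations are given as a 3x3 rotation matrix whose columns are the frame's x, y, z axes.
In Python, from station import r gives the robot as it stands.
- The arm moves only by the tool apply_moves, never from a script. Its argument "plan" is a list of rows, each an object with "grip": the opening, from 0 (shut) to 1 (fully open); "offset": the shift along the tool's x, y, z in cm, a list of three; "spin": the turn about the tool's z in rad. A call has 1 to 5 rows; each row is the pose to reach, as a shift and turn from the pose commanded when the call began, along the tool's axes at that moment; what a row does not reach only later rows make up. A row lasts 1/10 s, in which the tool goes at most 50 mm and 8.59 degrees, less where a joint would pass 70% of its speed; a pose out of reach is approached as far as the arm can. A call with a gripper value outside its range is refused whole. The fingers move at their own pace and stop on an object; the grip force is fixed at half the most. Time passes only in rows, so rows that repeat a pose let the fingers close. It gives the time, the measured TCP pose, the force, the opening and the grip force at its end, in the units of the state.
- r.sense(): the state, without advancing time (a new reading comes with each control period).
- r.capture(name): name is "scene" or "side" or "wrist"; returns a dict with "img" (480x640x3 uint8, blue, green, red), "depth" (480x640 float32, m along the optical axis (not along the pixel's ray), 0 where there is no reading), "mtx" (3x3 intrinsics, pixels), "R" (3x3) and "t" (3): a world point X has camera coordinates R X + t. Camera axes: x right, y down, z forward; pixel columns grow to the right and rows downward; lengths in m; the calibration is good to about 2 mm. A picture is of the moment at which its call begins.
- r.finish_job(): hands the job in; it is judged then, once.
The state is a dict: "time_s": time; "joints": joint angles; "joint_velocities": joint speeds; "effort": joint torques, N m; "tcp_pos": TCP position; "ee_rot": TCP orientation; "wrist_force": force on the tool from outside, world axes, zero at the start; "moment": the same for the moment, N m; "gripper_width": opening from 0.0 (shut) to 1.0 (fully open); "gripper_force": force on a finger pad.
Only numpy, scipy, OpenCV 4.12 (cv2) and the standard library are available. Lean on these libraries where they do the work, as an engineer would, in place of code of your own. Each camera call takes 0.05 s, during which the arm holds its last target. There are 200 camera calls.

### The job

Unlock the wooden essential-oil case: draw its red-handled locking pin straight out of the hasp, and lower the pin to the table (do not drop it) and leave it lying there. Then raise the case's lid by its knob to 60 degrees from shut and finish while still holding it there, so that the tutor has both hands free to restock the bottles; the lid has no stay, so do not let it drop shut or swing past upright, and leave the oil bottle, beaker and jar beside the case alone.

Things in the scene. Friction and masses are not known exactly. Their poses are not given: they have to be found in the camera images.
- oil_case: Pale wooden case, fixed to the table, 150 deep (x) x 240 wide (y) x 132 mm high with its lid shut. Origin: centre of its underside on the table; x points from its front to its back, y to its left, z up. Front face at x = -75 mm. Six brown bottles stand inside and are not to be handled.
- case_lid (a joint): Opening angle of the lid in rad: 0 shut, grows as the front edge swings up and back about the rear top edge; limit 1.95. The lid weighs 0.4 kg (may vary by a fifth), turns freely and falls shut from any angle below about 1.5 rad. The locking pin keeps it shut. 60 degrees = 1.047 rad.
- lid_hinge (a point): Point on the lid's hinge line, straight behind the knob, 118 mm above the table; fixed, axes as the case's. The hinge axis runs along its y. With the lid shut the knob centre lies 176 mm in front of it (-x) and 7.5 mm above it.
- lid_knob (a point): Centre of the dark wooden lifting knob that stands forward from the lid's front edge, left of the middle: a round knob, 26 mm in diameter and 23 mm long, on a 13 mm neck; the centre is 24 mm ahead of the lid's front edge. It is part of the lid; its axes are the lid's (parallel to the case's when shut). Seized across its sides (along y) it can turn between the fingers as the lid swings.
- pin_grip (a point): Centre of the red grip of the loose locking pin: 32 mm long (x), 20 mm wide (y), 16 mm high (z), rounded. The pin's x axis points along its shank toward the tip, into the case at the start. The grip stands level in front of the case's front face, right of the middle, 87 mm above the table, with its centre about 19 to 22 mm ahead of the brass hasp. The pin weighs about 50 g.
- pin_tip (a point): Tip of the pin, 58 mm from the grip's centre along the pin's x. Shank: steel, 9 mm in diameter, 40 mm long, with a 15 mm collar beside the grip. It passes through a hole of 11.5 mm in the brass hasp strap of the lid (outer face 80.5 mm in front of the case's centre) and on into the case's front wall, about 36 to 39 mm deep in all; draw it toward -x of the case, 45 mm or more, to clear the hasp.
- oil_bottle: Bystander: grey-white plastic bottle with a white cap, 73 mm diameter, 136 mm high, origin at the centre of its underside. Leave alone.
- beaker: Bystander: clear plastic beaker, 88 mm diameter, 99 mm high, origin at the centre of its underside. Leave alone.
- petal_jar: Bystander: glass jar with a gold lid, 72 mm diameter, 123 mm high, origin at the centre of its underside. Leave alone.
There are look-alikes about, which are no part of the job. Of the things like the part that bears pin_grip, leave any that is black or blue; of the rest the smaller one is meant.

How it is judged (in metres and radians):
On the way, in this order (a step that is already met when the one before it is completed fails the run):
1. the pin is drawn clear of the hasp, the lid still shut (x of pin_tip in the frame of oil_case below -0.084 m and height (world z) of pin_grip above 0.06 m and value of joint case_lid below 0.08 rad), for 0.05 s.
2. the pin is lowered to the table in the fingers, the lid still shut (height (world z) of pin_grip below 0.05 m and contact force between the fingers and locking_pin above 0.2 N and value of joint case_lid below 0.08 rad), for 0.1 s.
3. the pin is left lying on the table, the lid still shut (height (world z) of pin_grip below 0.02 m and contact force between the fingers and locking_pin below 0.05 N and linear speed of locking_pin below 0.05 m/s and value of joint case_lid below 0.08 rad), for 0.2 s.
At the end, for the whole second after the job is handed in: The fingers hold the lid still at 60 degrees, within 6 degrees (0.942 to 1.152 rad), and nothing else carries it; the locking pin lies at rest on the table, let go (value of joint case_lid between 0.942 and 1.152 rad and velocity of joint case_lid between -0.1 and 0.1 rad/s and contact force between the fingers and case_lid above 0.3 N and height (world z) of pin_grip below 0.02 m and linear speed of locking_pin below 0.05 m/s and contact force between the fingers and locking_pin below 0.05 N and contact force between locking_pin and case_lid below 0.05 N); the arm keeps its last pose, push and grip.
It fails at once if the lid swings past upright (1.5 rad) (value of joint case_lid above 1.5 rad).
It fails at once if the lid drops (closes faster than 2 rad/s) (velocity of joint case_lid below -2 rad/s).
It fails at once if a bystander is shifted by more than 30 mm or tipped (distance of any of oil_bottle, beaker, petal_jar from where it was at the start of the episode above 0.03 m or angle between any of oil_bottle, beaker, petal_jar's own z axis and vertical above 0.35 rad).
It also fails if it takes over 48 s, if anything falls off the work surface, if the arm or the gripper's body presses on something with over 40 N, if the wrist force passes 120 N, or if a joint passes its speed limit or range.

## Working session

There is one attempt and no reset: what is moved stays moved. The work goes in short steps, Python scripts to look and compute and a tool call to move; the robot and the scene stay as the last step left them, time stands still between calls to the robot, and variables do not carry over. Pictures are saved under pics/ and viewed, at most 10 in all, crops included, and the job is handed in when it is done.

Besides the shell and the picture viewer there is one more tool, called after "Request:" as name(argument=value, ...), one argument or row to a line, values as JSON. apply_moves: Moves the arm, as the interface text tells. Its arguments: {"type":"object","properties":{"plan":{"type":"array"}},"required":["plan"]}

```bash
mkdir -p pics; python3 - <<'E'
from station import r
import cv2,numpy as np,pickle
s=r.sense();print(s['tcp_pos'],s['ee_rot'],s['time_s'],r.tcp_to_tips)
d={}
for n in("scene","side","wrist"):
    c=r.capture(n);d[n]=c;print(n,-c['R'].T@c['t'],c['R'][2])
    cv2.imwrite(f'pics/{n}0.png',c['img'])
pickle.dump(d,open('c0.pkl','wb'))
E
```

```text
[0.23262051 0.57948804 0.24345769] [[ 9.27935895e-01 -3.72739069e-01 -7.48774372e-04]
 [-3.72739816e-01 -9.27933689e-01 -2.02429554e-03]
 [ 5.97210683e-05  2.15751451e-03 -9.99997671e-01]] 0.0 0.022
scene [0.11158618 0.64285306 0.78138487] [ 0.47249169 -0.57053522 -0.67174486]
side [ 0.58633193 -0.71945114  0.64088276] [-0.0126583   0.82595106 -0.5635997 ]
wrist [0.29350993 0.55477955 0.38322126] [-0.22350375  0.08722035 -0.97079281]
```

View pics/scene0.png

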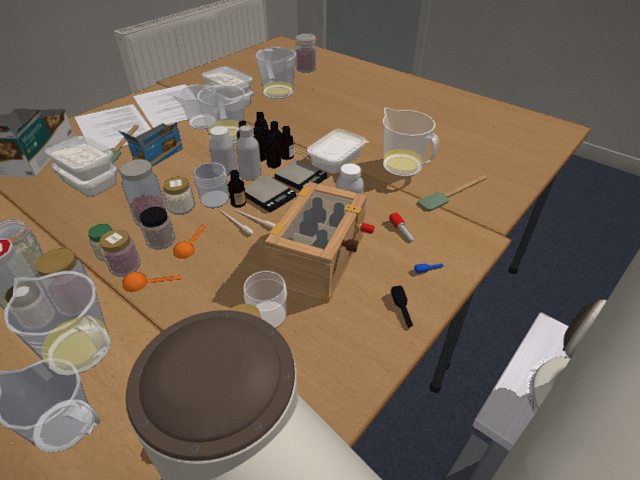

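View pics/side0.png

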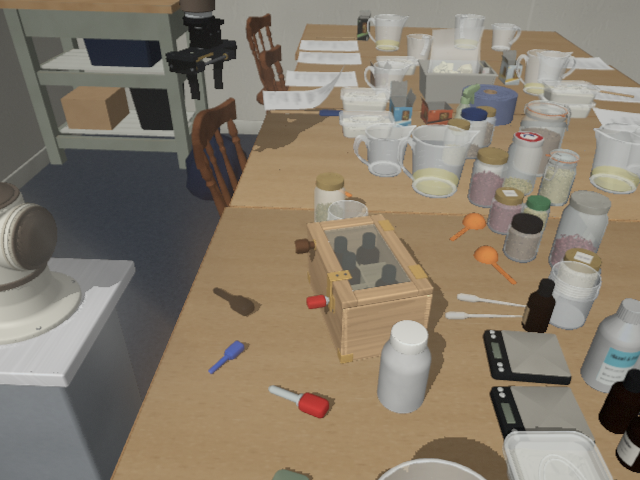

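The scene and side views show the case with its front toward the robot. The pin's red grip is at side (318,301) / scene (367,228), and the knob at side (304,246) / scene (351,243). The larger red look-alike lies on the table at side (313,405), so I leave it. Next I measure.

```bash
cat > h.py <<'E'
import numpy as np,cv2
def cloud(c):
    v,u=np.mgrid[0:480,0:640];K=c['mtx'];z=c['depth']
    P=np.stack([(u-K[0,2])/K[0,0]*z,(v-K[1,2])/K[1,1]*z,z],-1)
    return (P-c['t'])@c['R']
def ray(c,u,v):
    d=c['R'].T@np.linalg.inv(c['mtx'])@[u,v,1];return -c['R'].T@c['t'],d/np.linalg.norm(d)
def tri(a,b):
    (o1,d1),(o2,d2)=a,b
    k=np.linalg.lstsq(np.stack([d1,-d2],1),o2-o1,rcond=None)[0]
    p,q=o1+k[0]*d1,o2+k[1]*d2
    return (p+q)/2,np.linalg.norm(p-q)
def masks(img):
    h=cv2.cvtColor(img,cv2.COLOR_BGR2HSV).astype(int)
    red=((h[...,0]<6)|(h[...,0]>172))&(h[...,1]>170)&(h[...,2]>70)
    return red,h
E
python3 - <<'E'
from h import *
import pickle
d=pickle.load(open('c0.pkl','rb'))
win={'scene':((355,215,380,240),(340,230,360,256)),'side':((300,288,335,312),(290,234,317,256))}
rays={}
for n in win:
    c=d[n];P=cloud(c);red,h=masks(c['img'])
    dark=(h[...,2]<95)
    for m,w,nm in((red,win[n][0],'pin'),(dark,win[n][1],'knob')):
        M=np.zeros_like(m);M[w[1]:w[3],w[0]:w[2]]=m[w[1]:w[3],w[0]:w[2]]
        v,u=np.nonzero(M);q=P[M&(c['depth']>0)]
        print(n,nm,len(u),u.mean(),v.mean(),(u.min(),u.max(),v.min(),v.max()),np.median(q,0),q.min(0),q.max(0))
        rays[n,nm]=ray(c,(u.min()+u.max())/2,(v.min()+v.max())/2)
    # lid top
    w=(260,175,375,275) if n=='scene' else (300,210,435,320)
    M=np.zeros((480,640),bool);M[w[1]:w[3],w[0]:w[2]]=1
    M&=(abs(P[...,2]-.132)<.006)
    q=P[M]; 
    k=np.zeros((480,640),np.uint8);k[M]=255
    nn,l,st,_=cv2.connectedComponentsWithStats(k);b=1+np.argmax(st[1:,4]);q=P[l==b]
    print('lid',len(q),np.median(q[:,2]),cv2.minAreaRect((q[:,:2]*1000).astype(np.float32)))
for nm in('pin','knob'):print(nm,tri(rays['scene',nm],rays['side',nm]))
a=d['side']['img'][200:370,260:450];cv2.imwrite('pics/side_c.png',cv2.resize(a,None,fx=4,fy=3.5,interpolation=cv2.INTER_CUBIC)[:600])
E
```

```text
scene pin 99 367.030303030303 227.75757575757575 (np.int64(361), np.int64(373), np.int64(223), np.int64(232)) [ 0.54399134 -0.05342417  0.0918847 ] [ 0.52901885 -0.06875542  0.08307043] [ 0.55882118 -0.04417614  0.09557689]
scene knob 179 350.24581005586595 244.31843575418995 (np.int64(341), np.int64(358), np.int64(230), np.int64(255)) [0.51561444 0.05422043 0.12975453] [ 0.50041854 -0.0632032  -0.00307856] [0.57543589 0.06192206 0.13847229]
lid 3797 0.1300751423147481 ((609.2579956054688, 20.752304077148438), (189.6268768310547, 242.74510192871094), 17.618318557739258)
side pin 191 315.9476439790576 301.59685863874347 (np.int64(307), np.int64(325), np.int64(296), np.int64(308)) [ 0.54626338 -0.06485303  0.0928359 ] [ 0.53116286 -0.07291109  0.08093313] [ 0.56093209 -0.0514615   0.09849134]
side knob 103 305.1067961165049 247.79611650485438 (np.int64(296), np.int64(313), np.int64(240), np.int64(253)) [0.5205643  0.03877318 0.12568041] [ 5.04713352e-01  3.14677710e-02 -1.90417105e-05] [0.53399622 0.21096168 0.14020791]
lid 7464 0.13005761412126865 ((611.7351684570312, 19.319412231445312), (181.77557373046875, 243.1553192138672), 17.710285186767578)
pin (array([ 0.54626121, -0.05898852,  0.08665407]), np.float64(0.0008512965666616607))
knob (array([0.52021556, 0.0453261 , 0.12645205]), np.float64(0.0029131486744895137))
```

View pics/side_c.png

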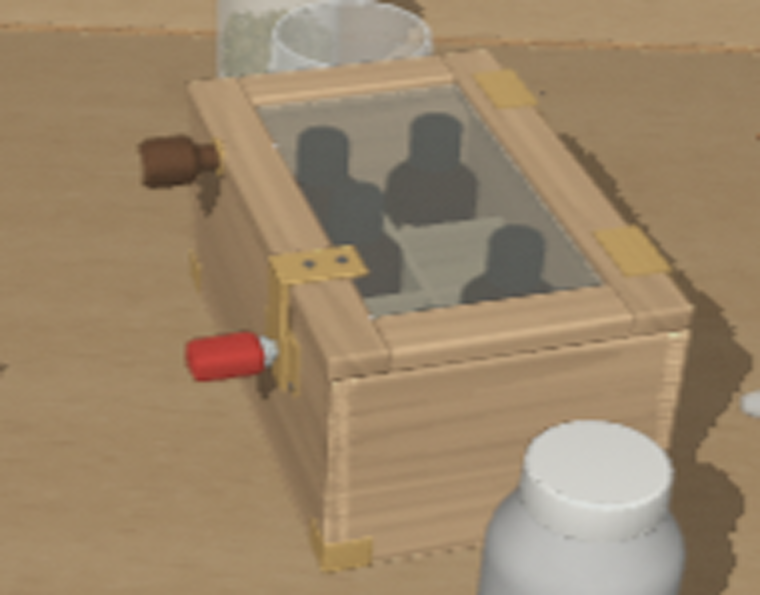

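View pics/wrist0.png

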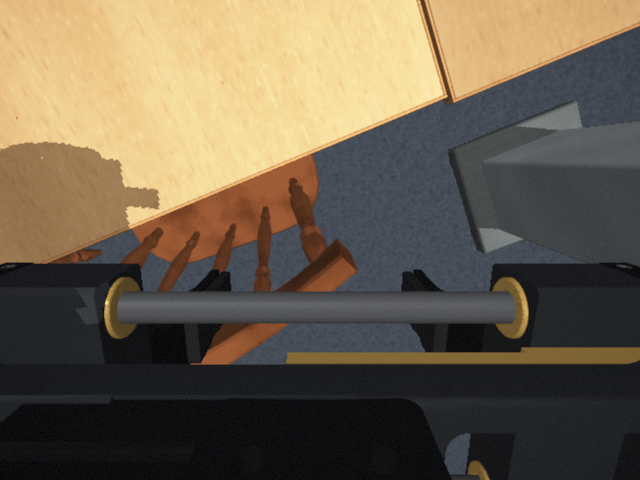

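Side crop: the pin's red grip is at about (225,357) with its shank entering the hasp strap. The knob is at (165,160) on its neck, and the white-capped bottle stands near the case's right side. The wrist view shows nothing useful yet. Pin and knob measure z = 0.087 and 0.126 against nominal 0.087 and 0.1255, and the yaw is about 17.6°. Next: clearances for the lay-down spot and the first move.

```bash
cat >> h.py <<'E'
YAW=np.deg2rad(17.65)
CX=np.array([np.cos(YAW),np.sin(YAW),0]);CY=np.array([-np.sin(YAW),np.cos(YAW),0])
def need(r,T,yaw=YAW):
    s=r.sense();R=np.array(s['ee_rot']);p=np.array(s['tcp_pos'])
    h=np.arctan2(R[1,0],R[0,0]);return np.round(R.T@(np.array(T)-p)*100,2),round(-(yaw-h),3)
E
python3 - <<'E'
from h import *
from station import r
import pickle
d=pickle.load(open('c0.pkl','rb'));P=cloud(d['side'])
for n,(u,v) in dict(black=(240,303),black2=(218,292),blue=(236,350),blue2=(213,369),red=(315,405),redtip=(275,391),edge=(205,260),edge2=(170,400),bottlecap=(408,338),beaker=(347,212),jar=(329,182)).items():print(n,P[v,u].round(3))
# front yaw: lid front-edge fit in the side and scene clouds
for c,w in((d['scene'],(260,175,375,275)),(d['side'],(300,210,435,320))):
    Q=cloud(c);q=Q[w[1]:w[3],w[0]:w[2]].reshape(-1,3);q=q[abs(q[:,2]-.132)<.005]
    a,b=q@CX,q@CY
    e=[]
    for k in np.arange(b.min()+.03,b.max()-.03,.01):
        m=abs(b-k)<.005
        if m.sum()>20:e.append((k,np.percentile(a[m],2),np.percentile(a[m],98)))
    e=np.round(e,4);print(e.tolist())
pin=np.array([.5463,-.059,.087]);print('pin local',pin@CX,pin@CY)
print(need(r,[.5463-.003,-.059-.001,.245]))
E
```

```text
black [ 0.405 -0.001  0.029]
black2 [0.352 0.049 0.011]
blue [ 0.417 -0.107  0.017]
blue2 [ 0.386 -0.144  0.01 ]
red [ 0.555 -0.219  0.025]
redtip [ 0.491 -0.186  0.013]
edge [0.298 0.166 0.001]
edge2 [ 0.332 -0.2   -0.   ]
bottlecap [ 0.682 -0.187  0.136]
beaker [0.593 0.273 0.068]
jar [0.552 0.304 0.124]
[[-0.279, 0.5307, 0.6727], [-0.269, 0.5299, 0.6756], [-0.259, 0.5292, 0.6748], [-0.249, 0.5284, 0.6788], [-0.239, 0.5291, 0.6792], [-0.229, 0.5254, 0.6792], [-0.219, 0.5257, 0.6758], [-0.209, 0.5249, 0.6768], [-0.199, 0.5288, 0.6774], [-0.189, 0.5291, 0.6752], [-0.179, 0.5289, 0.6774], [-0.169, 0.5294, 0.6756], [-0.159, 0.5286, 0.677], [-0.149, 0.5299, 0.676], [-0.139, 0.5284, 0.6769], [-0.129, 0.5289, 0.6768], [-0.119, 0.4974, 0.6766], [-0.109, 0.4935, 0.6775], [-0.099, 0.4947, 0.678], [-0.089, 0.5285, 0.6792], [-0.079, 0.5288, 0.6799]]
[[-0.2586, 0.5263, 0.6765], [-0.2486, 0.5269, 0.6759], [-0.2386, 0.5272, 0.6757], [-0.2286, 0.523, 0.6739], [-0.2186, 0.5225, 0.674], [-0.2086, 0.528, 0.674], [-0.1986, 0.5274, 0.6736], [-0.1886, 0.5268, 0.6736], [-0.1786, 0.527, 0.6732], [-0.1686, 0.5272, 0.6735], [-0.1586, 0.5262, 0.6736], [-0.1486, 0.5285, 0.6737], [-0.1386, 0.5272, 0.6721], [-0.1286, 0.5118, 0.6737], [-0.1186, 0.5003, 0.6728], [-0.1086, 0.5191, 0.6753], [-0.0986, 0.5268, 0.675], [-0.0886, 0.5275, 0.6763], [-0.0786, 0.527, 0.675]]
pin local 0.5026948188496067 -0.22186168912581805
(array([ 5.266e+01,  4.778e+01, -4.000e-02]), np.float64(-0.69))
```

Request:
apply_moves(
  plan=[
    {"grip": 0.6, "offset": [3.7, 3.4, 0], "spin": 0},
    {"grip": 0.6, "offset": [7.4, 6.7, 0], "spin": 0},
    {"grip": 0.6, "offset": [11.1, 10.1, 0], "spin": 0},
    {"grip": 0.6, "offset": [14.8, 13.4, 0], "spin": 0},
    {"grip": 0.6, "offset": [18.5, 16.8, 0], "spin": 0},
  ],
)

```text
time_s: 0.65
tcp_pos: [0.3422, 0.3534, 0.2444]
ee_rot: [[0.928, -0.372, -0.0], [-0.372, -0.928, -0.0], [0.0, 0.0, -1.0]]
wrist_force: [1.1, -0.2, 0.2]
gripper_width: 0.65
gripper_force: 0.0
```

Request:
apply_moves(
  plan=[
    {"grip": 0.6, "offset": [3.7, 3.4, 0], "spin": 0},
    {"grip": 0.6, "offset": [7.4, 6.7, 0], "spin": 0},
    {"grip": 0.6, "offset": [11.1, 10.1, 0], "spin": 0},
    {"grip": 0.6, "offset": [14.8, 13.4, 0], "spin": 0},
    {"grip": 0.6, "offset": [18.5, 16.8, 0], "spin": 0},
  ],
)

```text
time_s: 1.15
tcp_pos: [0.4511, 0.1288, 0.2447]
ee_rot: [[0.928, -0.372, 0.0], [-0.372, -0.928, 0.0], [0.0, -0.0, -1.0]]
wrist_force: [0.1, -0.3, -0.4]
gripper_width: 0.604
gripper_force: 0.0
```

Request:
apply_moves(
  plan=[
    {"grip": 0.6, "offset": [3.7, 3.4, 0], "spin": -0.14},
    {"grip": 0.6, "offset": [7.4, 6.7, 0], "spin": -0.28},
    {"grip": 0.6, "offset": [11.1, 10.1, 0], "spin": -0.42},
    {"grip": 0.6, "offset": [14.8, 13.4, 0], "spin": -0.56},
    {"grip": 0.6, "offset": [15.7, 14.2, 0], "spin": -0.69},
  ],
)

```text
time_s: 1.65
tcp_pos: [0.5438, -0.0609, 0.2443]
ee_rot: [[0.961, 0.278, -0.0], [0.278, -0.961, -0.0], [-0.0, -0.0, -1.0]]
wrist_force: [0.7, 1.4, -0.4]
gripper_width: 0.603
gripper_force: 0.0
```

```bash
python3 - <<'E'
from h import *
from station import r
s=r.sense();print(s['time_s'],s['tcp_pos'],s['joints'],s['gripper_width'],s['wrist_force'])
print(need(r,[.5463,-.059,.245]))
c=r.capture('wrist');cv2.imwrite('pics/w1.png',c['img'])
import pickle;pickle.dump(c,open('w1.pkl','wb'))
red,h=masks(c['img']);P=cloud(c)
print(red.sum())
n,l,st,ce=cv2.connectedComponentsWithStats(red.astype(np.uint8))
for i in range(1,n):
    if st[i,4]>40:
        q=P[l==i];print(st[i],ce[i],np.median(q,0),np.median(q@CX),np.median(q@CY))
E
```

```text
1.65 [ 0.54378238 -0.06089981  0.24430946] [ 1.05886846e+01  1.44941437e+01 -1.05780863e+01 -2.94996581e-03
 -6.49487138e+01  9.55631988e+01] 0.6031113142495673 [ 0.67367229  1.44584643 -0.42524615]
(array([ 0.29, -0.11, -0.07]), np.float64(-0.026))
1588
[303 215  23  32 659] [314.09711684 230.45827011] [ 0.5471131  -0.05938468  0.0934437 ] 0.5034929430327117 -0.22242613549524173
[423 228  43  36 929] [444.24111948 246.65231432] [ 0.55544879 -0.20569088  0.02231718] 0.46641426173649175 -0.36500638861633666
```

View pics/w1.png

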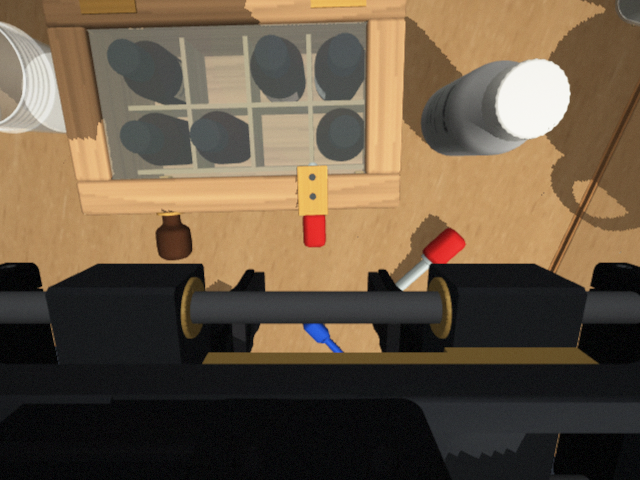

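Wrist view: the pin grip is at (314,230), right below the hasp plate, with the knob at (174,240). The bottle is at (530,100), clear of the hand. I go down over the grip now.

Request:
apply_moves(
  plan=[
    {"grip": 0.6, "offset": [0.2, -0.1, 4], "spin": -0.026},
    {"grip": 0.6, "offset": [0.2, -0.1, 8], "spin": -0.026},
    {"grip": 0.6, "offset": [0.2, -0.1, 11], "spin": -0.026},
    {"grip": 0.6, "offset": [0.2, -0.1, 13], "spin": -0.026},
    {"grip": 0.6, "offset": [0.2, -0.1, 15], "spin": -0.026},
  ],
)

```text
time_s: 2.2
tcp_pos: [0.5444, -0.0574, 0.0931]
ee_rot: [[0.955, 0.298, -0.002], [0.298, -0.955, -0.0], [-0.002, -0.0, -1.0]]
wrist_force: [0.0, 0.1, -0.6]
gripper_width: 0.6
gripper_force: 0.0
```

```bash
python3 - <<'E'
from h import *
from station import r
s=r.sense();print(s['time_s'],s['tcp_pos'],s['wrist_force'])
print(need(r,[.5458,-.0595,.094]))
import pickle;c=pickle.load(open('w1.pkl','rb'))
h=cv2.cvtColor(c['img'],cv2.COLOR_BGR2HSV)
m=np.zeros((480,640),np.uint8);m[205:262,145:205]=(h[205:262,145:205,2]<100)*255
v,u=np.nonzero(m);print(len(u),u.min(),u.max(),v.min(),v.max())
w=(v>225);uc=(u[w].min()+u[w].max())/2
for vv in(225,240,258):
    o,d=ray(c,uc,vv);X=o+d*((.1255-o[2])/d[2]);print(uc,vv,X.round(4),X@CX,X@CY)
P=cloud(c);q=P[m>0];q=q[abs(q[:,2]-.125)<.02];print(np.median(q,0),np.percentile(q@CX,[2,98]),np.percentile(q@CY,[2,98]),q[:,2].max())
# yaw from lid edges
g=((abs(P[...,2]-.132)<.004)*255).astype(np.uint8);g[:, :60]=0;g[230:]=0
n,l,st,_=cv2.connectedComponentsWithStats(g);b=1+np.argmax(st[1:,4]);print(cv2.minAreaRect((P[l==b][:,:2]*1000).astype(np.float32)))
E
```

```text
2.2 [ 0.54443635 -0.05744268  0.09306058] [ 0.02877161  0.05293849 -0.61137366]
(array([ 0.07,  0.24, -0.09]), np.float64(-0.006))
1265 156 191 215 259
173.5 225 [0.5275 0.0485 0.1255] 0.5173383662971964 -0.11372728461314083
173.5 240 [0.5156 0.0463 0.1255] 0.5053941606670909 -0.11221172795325911
173.5 258 [0.5011 0.0436 0.1255] 0.49071100998594513 -0.1103486365521225
[0.51941794 0.04391064 0.13410952] [0.49336888 0.52436978] [-0.12451151 -0.10343332] 0.13950731904572947
((613.4918823242188, 19.283843994140625), (153.57273864746094, 240.83961486816406), 16.39026641845703)
```

Request:
apply_moves(
  plan=[
    {"grip": 0.6, "offset": [0.1, 0.2, 0], "spin": 0},
    {"grip": 0.15, "offset": [0.1, 0.2, 0], "spin": 0},
    {"grip": 0.0, "offset": [0.1, 0.2, 0], "spin": 0},
    {"grip": 0.0, "offset": [0.1, 0.2, 0], "spin": 0},
    {"grip": 0.0, "offset": [0.1, 0.2, 0], "spin": 0},
  ],
)

```text
time_s: 2.7
tcp_pos: [0.547, -0.0589, 0.0955]
ee_rot: [[0.954, 0.298, 0.002], [0.298, -0.954, 0.0], [0.002, 0.0, -1.0]]
wrist_force: [0.2, 0.9, -0.1]
gripper_width: 0.325
gripper_force: 0.0
```

Request:
apply_moves(
  plan=[
    {"grip": 0.0, "offset": [0, 0, 0], "spin": 0},
    {"grip": 0.0, "offset": [0, 0, 0], "spin": 0},
    {"grip": 0.0, "offset": [-0.5, 0, 0], "spin": 0},
  ],
)

```text
time_s: 3.0
tcp_pos: [0.5427, -0.0602, 0.095]
ee_rot: [[0.954, 0.299, 0.002], [0.299, -0.954, 0.0], [0.002, 0.001, -1.0]]
wrist_force: [-0.4, 0.7, 1.6]
gripper_width: 0.226
gripper_force: 30.0
```

Request:
apply_moves(
  plan=[
    {"grip": 0.0, "offset": [-1, 0, 0], "spin": 0},
    {"grip": 0.0, "offset": [-2, 0, 0], "spin": 0},
    {"grip": 0.0, "offset": [-3, 0, 0], "spin": 0},
    {"grip": 0.0, "offset": [-4, 0, 0], "spin": 0},
    {"grip": 0.0, "offset": [-5, 0, 0], "spin": 0},
  ],
)

```text
time_s: 3.5
tcp_pos: [0.4922, -0.0758, 0.0942]
ee_rot: [[0.955, 0.298, -0.002], [0.298, -0.955, -0.0], [-0.002, -0.0, -1.0]]
wrist_force: [-0.2, -0.6, 0.8]
gripper_width: 0.225
gripper_force: 30.0
```

Request:
apply_moves(
  plan=[
    {"grip": 0.0, "offset": [-1, 0, 0], "spin": 0},
    {"grip": 0.0, "offset": [-2, 0, 0], "spin": 0},
    {"grip": 0.0, "offset": [-2, 0, 0], "spin": 0},
  ],
)

```text
time_s: 3.8
tcp_pos: [0.4732, -0.0818, 0.0944]
ee_rot: [[0.955, 0.298, -0.002], [0.298, -0.955, 0.0], [-0.001, -0.0, -1.0]]
wrist_force: [0.4, -0.1, -0.6]
gripper_width: 0.226
gripper_force: 30.0
```

```bash
python3 - <<'E'
from h import *
from station import r
s=r.sense();print(s['time_s'],s['tcp_pos'],s['wrist_force'],s['gripper_width'],s['gripper_force'])
p=s['tcp_pos'];print(p@CX,p@CY)
print(need(r,.41*CX-.176*CY+[0,0,.015]))
c=r.capture('side');cv2.imwrite('pics/s2.png',cv2.resize(c['img'][180:420,180:460],None,fx=2.5,fy=2.5))
P=cloud(c);red,_=masks(c['img']);n,l,st,ce=cv2.connectedComponentsWithStats(red.astype(np.uint8))
for i in range(1,n):
    if st[i,4]>25:q=P[l==i];print(st[i],np.median(q,0))
E
```

```text
3.8 [ 0.47315175 -0.08177425  0.0944398 ] [ 0.37476148 -0.12766887 -0.56087499] 0.22568081145259505 29.992307850625366
0.4260847261157234 -0.22138520807427892
(array([-1.62, -4.52,  7.95]), np.float64(-0.006))
[299 393  30  25 516] [ 0.55195753 -0.21629745  0.02257938]
```

View pics/s2.png

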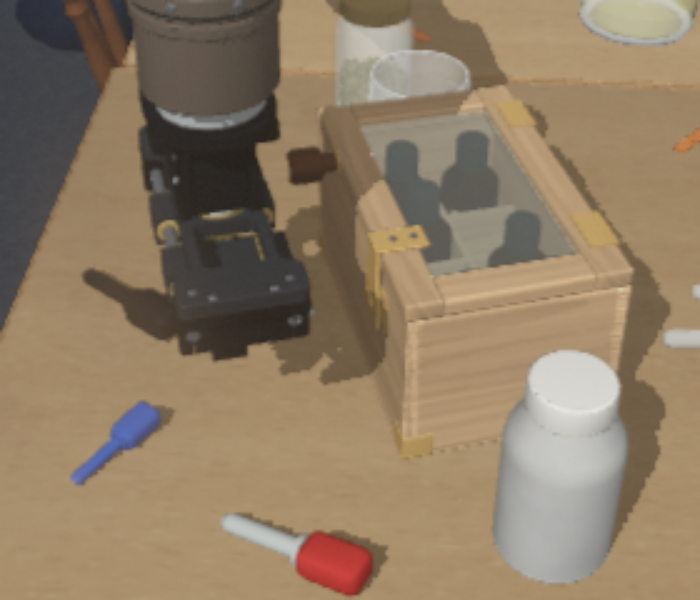

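The pin is in the fingers, though hidden by the hand, and the hasp at (395,270) in the crop is empty. The lid is shut. I lower the pin to the clear spot until the fingertips are about 1.5 mm above the table.

Request:
apply_moves(
  plan=[
    {"grip": 0.0, "offset": [-0.8, -2.2, 0.5], "spin": 0},
    {"grip": 0.0, "offset": [-1.6, -4.5, 1.5], "spin": 0},
    {"grip": 0.0, "offset": [-1.6, -4.5, 3], "spin": 0},
    {"grip": 0.0, "offset": [-1.6, -4.5, 4.5], "spin": 0},
    {"grip": 0.0, "offset": [-1.6, -4.5, 5.8], "spin": 0},
  ],
)

```text
time_s: 4.35
tcp_pos: [0.4469, -0.0427, 0.0361]
ee_rot: [[0.954, 0.299, 0.001], [0.299, -0.954, 0.0], [0.001, 0.0, -1.0]]
wrist_force: [0.5, -0.4, -0.3]
gripper_width: 0.224
gripper_force: 30.0
```

Request:
apply_moves(
  plan=[
    {"grip": 0.0, "offset": [0, 0, 0.6], "spin": 0},
    {"grip": 0.0, "offset": [0, 0, 1.1], "spin": 0},
    {"grip": 0.0, "offset": [0, 0, 1.1], "spin": 0},
    {"grip": 0.0, "offset": [0, 0, 1.1], "spin": 0},
    {"grip": 0.0, "offset": [0, 0, 1.1], "spin": 0},
  ],
)

```text
time_s: 4.85
tcp_pos: [0.4467, -0.0431, 0.026]
ee_rot: [[0.954, 0.298, 0.001], [0.298, -0.954, 0.0], [0.001, 0.0, -1.0]]
wrist_force: [0.2, -0.6, -0.8]
gripper_width: 0.229
gripper_force: 30.0
```

Request:
apply_moves(
  plan=[
    {"grip": 0.0, "offset": [0, 0, 0.2], "spin": 0},
    {"grip": 0.0, "offset": [0, 0, 0.2], "spin": 0},
    {"grip": 0.25, "offset": [0, 0, 0.2], "spin": 0},
    {"grip": 0.3, "offset": [0, 0, 0.2], "spin": 0},
    {"grip": 0.4, "offset": [0, 0, 0.2], "spin": 0},
  ],
)

```text
time_s: 5.35
tcp_pos: [0.4463, -0.0431, 0.0237]
ee_rot: [[0.954, 0.298, 0.0], [0.298, -0.954, 0.0], [0.0, 0.0, -1.0]]
wrist_force: [0.6, 0.0, 0.2]
gripper_width: 0.326
gripper_force: 0.0
```

Request:
apply_moves(
  plan=[
    {"grip": 0.4, "offset": [0, 0, 0], "spin": 0},
    {"grip": 0.4, "offset": [0, 0, 0], "spin": 0},
    {"grip": 0.4, "offset": [0, 0, 0], "spin": 0},
    {"grip": 0.4, "offset": [0, 0, -2], "spin": 0},
    {"grip": 0.4, "offset": [0, 0, -4], "spin": 0},
  ],
)

```text
time_s: 5.85
tcp_pos: [0.4457, -0.0433, 0.0635]
ee_rot: [[0.954, 0.298, -0.002], [0.298, -0.954, -0.001], [-0.002, -0.0, -1.0]]
wrist_force: [1.2, -0.3, 0.3]
gripper_width: 0.397
gripper_force: 0.0
```

Request:
apply_moves(
  plan=[
    {"grip": 0.5, "offset": [-0.5, 0, -4], "spin": 0},
    {"grip": 0.6, "offset": [-1, 0, -8], "spin": 0},
    {"grip": 0.6, "offset": [-1, 0, -12], "spin": 0},
    {"grip": 0.6, "offset": [-1, 0, -16], "spin": 0},
  ],
)

```text
time_s: 6.25
tcp_pos: [0.436, -0.0463, 0.2253]
ee_rot: [[0.955, 0.298, 0.0], [0.298, -0.955, 0.0], [0.0, -0.0, -1.0]]
wrist_force: [1.5, 0.3, -0.4]
gripper_width: 0.586
gripper_force: 0.0
```

```bash
python3 - <<'E'
from h import *
from station import r
s=r.sense();print(s['time_s'],s['tcp_pos'],s['wrist_force'],s['gripper_width'],s['gripper_force'])
for n in('side','scene','wrist'):
    c=r.capture(n);cv2.imwrite(f'pics/{n}3.png',c['img'])
    P=cloud(c);red,h=masks(c['img']);k,l,st,ce=cv2.connectedComponentsWithStats(red.astype(np.uint8))
    for i in range(1,k):
        if st[i,4]>25:q=P[l==i];m=np.median(q,0);print(n,st[i],m,m@CX,m@CY,q[:,2].max())
E
```

```text
6.25 [ 0.43602299 -0.046284    0.22531911] [ 1.49967307  0.2653465  -0.43233345] 0.5858825257866042 0.0
side [299 393  30  25 516] [ 0.55201135 -0.21633255  0.02260986] 0.4604338388130703 -0.37351972401472466 0.6408827578254923
scene [390 213  14  15 126] [ 0.55157129 -0.20278902  0.020556  ] 0.464120907421002 -0.3604803054007478 0.026189248516006777
scene [  0 240  10  16  88] [1.03733802 0.52252806 0.14913966] 1.146938157067369 0.1834082610304942 0.15124368286260337
scene [389 269  14  11 107] [ 0.44405989 -0.03813642  0.01481567] 0.41159338412476515 -0.17098087274856302 0.7813848737888073
wrist [ 475  146   50   44 1190] [ 0.55288466 -0.20591385  0.02221773] 0.4644250021522978 -0.36385626080004796 0.36978995762817873
wrist [306 202  19  29 504] [ 0.44840947 -0.04356687  0.01603194] 0.41409169346011604 -0.17747449005517488 0.36978995762817873
```

View pics/wrist3.png

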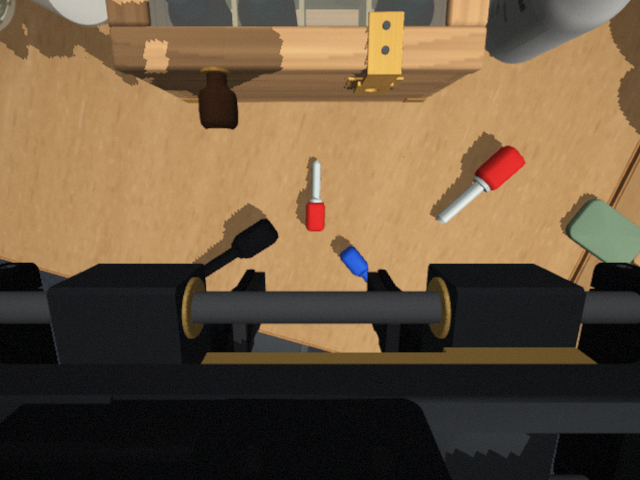

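The pin lies on the table at (315,200) in the wrist view, its top at z = 0.016, with the lid shut and the hasp empty. The knob is at (218,100). I refine its position.

```bash
python3 - <<'E'
from h import *
from station import r
c=r.capture('wrist');h=cv2.cvtColor(c['img'],cv2.COLOR_BGR2HSV)
m=(h[...,2]<75)&(h[...,1]>60);M=np.zeros_like(m);M[60:135,190:245]=m[60:135,190:245]
v,u=np.nonzero(M&(np.mgrid[0:480,0:640][0]>88));print(u.min(),u.max(),v.min(),v.max())
uc=(u.min()+u.max())/2
for vv in(85,105,v.max()):
    o,d=ray(c,uc,vv);X=o+d*((.1255-o[2])/d[2]);print(X.round(4),X@CX,X@CY)
P=cloud(c);q=P[M];q=q[abs(q[:,2]-.125)<.02];print(np.percentile(q@CX,[2,98]),np.percentile(q@CY,[2,98]))
T=.5035*CX-.1125*CY+[0,0,.2253];print(T,need(r,T))
E
```

```text
190 236 89 124
[0.5256 0.0515 0.1255] 0.5164829762920227 -0.11024473351220729
[0.5136 0.0487 0.1255] 0.5041499189131106 -0.10931701423455906
[0.5018 0.0459 0.1255] 0.4921349645632585 -0.10841322335546365
[0.49276888 0.52991276] [-0.12605133 -0.09747221]
[0.51390864 0.04545778 0.2253    ] (array([10.1 , -6.43, -0.08]), np.float64(-0.006))
```

Request:
apply_moves(
  plan=[
    {"grip": 0.6, "offset": [4.2, -2.7, 0], "spin": 0},
    {"grip": 0.6, "offset": [8.4, -5.4, 0], "spin": 0},
    {"grip": 0.6, "offset": [10.1, -6.4, 2], "spin": -0.006},
    {"grip": 0.6, "offset": [10.1, -6.4, 4], "spin": -0.006},
    {"grip": 0.6, "offset": [10.1, -6.4, 5], "spin": -0.006},
  ],
)

```text
time_s: 6.95
tcp_pos: [0.5121, 0.045, 0.1696]
ee_rot: [[0.953, 0.304, -0.007], [0.304, -0.953, -0.002], [-0.008, -0.0, -1.0]]
wrist_force: [-0.1, 0.4, -0.9]
gripper_width: 0.598
gripper_force: 0.0
```

```bash
python3 - <<'E'
from h import *
from station import r
s=r.sense();print(s['time_s'],s['tcp_pos'],s['wrist_force'])
print(need(r,.5035*CX-.1125*CY+[0,0,.1335]))
E
```

```text
6.95 [0.51213185 0.04498743 0.16955477] [-0.08051144  0.38205588 -0.89053584]
(array([0.21, 0.01, 3.6 ]), np.float64(0.001))
```

Request:
apply_moves(
  plan=[
    {"grip": 0.6, "offset": [0.1, 0, 1.5], "spin": 0},
    {"grip": 0.6, "offset": [0.1, 0, 3], "spin": 0},
    {"grip": 0.6, "offset": [0.1, 0, 3.6], "spin": 0},
    {"grip": 0.6, "offset": [0.1, 0, 3.6], "spin": 0},
    {"grip": 0.6, "offset": [0.1, 0, 3.6], "spin": 0},
  ],
)

```text
time_s: 7.45
tcp_pos: [0.5151, 0.0452, 0.1379]
ee_rot: [[0.953, 0.304, 0.0], [0.304, -0.953, -0.0], [0.0, 0.0, -1.0]]
wrist_force: [0.3, -0.4, -0.2]
gripper_width: 0.603
gripper_force: 0.0
```

```bash
python3 - <<'E'
from h import *
from station import r
s=r.sense();print(s['time_s'],s['tcp_pos'],s['wrist_force'])
print(need(r,.5035*CX-.1125*CY+[0,0,.1335]))
E
```

```text
7.45 [0.51510159 0.04515159 0.1378836 ] [ 0.30967684 -0.36027225 -0.19686922]
(array([-0.1 , -0.07,  0.44]), np.float64(0.001))
```

Request:
apply_moves(
  plan=[
    {"grip": 0.6, "offset": [-0.1, -0.1, 0.4], "spin": 0},
    {"grip": 0.3, "offset": [-0.1, -0.1, 0.4], "spin": 0},
    {"grip": 0.0, "offset": [-0.1, -0.1, 0.4], "spin": 0},
    {"grip": 0.0, "offset": [-0.1, -0.1, 0.4], "spin": 0},
    {"grip": 0.0, "offset": [-0.1, -0.1, 0.4], "spin": 0},
  ],
)

```text
time_s: 7.95
tcp_pos: [0.5138, 0.0461, 0.1338]
ee_rot: [[0.953, 0.304, 0.0], [0.304, -0.953, 0.0], [0.0, 0.0, -1.0]]
wrist_force: [0.4, -0.7, -0.6]
gripper_width: 0.323
gripper_force: 0.0
```

Request:
apply_moves(
  plan=[
    {"grip": 0.0, "offset": [0, 0, 0], "spin": 0},
    {"grip": 0.0, "offset": [0, 0, 0], "spin": 0},
    {"grip": 0.0, "offset": [0, 0, 0], "spin": 0},
  ],
)

```text
time_s: 8.25
tcp_pos: [0.5137, 0.0465, 0.1337]
ee_rot: [[0.953, 0.304, 0.0], [0.304, -0.953, 0.001], [0.0, -0.001, -1.0]]
wrist_force: [-1.4, 3.6, 3.2]
gripper_width: 0.276
gripper_force: 30.0
```

```bash
python3 - <<'E'
from h import *
from station import r
s=r.sense();print(s['time_s'],s['tcp_pos'],s['wrist_force'],s['gripper_width']*87,s['gripper_force'],s['tcp_pos']@CX,s['tcp_pos']@CY)
a0=np.arctan2(7.5,176);R=np.hypot(176,7.5)
for t in range(0,64,4):
    a=np.deg2rad(t)+a0;print(t,round((176-R*np.cos(a))/10,2),round(-(R*np.sin(a)-7.5)/10,2))
E
```

```text
8.25 [0.51366083 0.04651396 0.13368585] [-1.39650932  3.63308057  3.21349736] 23.98051107977812 30.000342708081007 0.5035840923605618 -0.11141839662220694
0 0.0 0.0
4 0.1 -1.23
8 0.28 -2.44
12 0.54 -3.64
16 0.89 -4.82
20 1.32 -5.97
24 1.83 -7.09
28 2.41 -8.17
32 3.07 -9.21
36 3.8 -10.2
40 4.6 -11.14
44 5.46 -12.02
48 6.38 -12.83
52 7.36 -13.58
56 8.38 -14.26
60 9.45 -14.87
```

Request:
apply_moves(
  plan=[
    {"grip": 0.0, "offset": [0, 0, -0.6], "spin": 0},
    {"grip": 0.0, "offset": [0.1, 0, -1.2], "spin": 0},
    {"grip": 0.0, "offset": [0.2, 0, -1.8], "spin": 0},
    {"grip": 0.0, "offset": [0.28, 0, -2.44], "spin": 0},
    {"grip": 0.0, "offset": [0.28, 0, -2.44], "spin": 0},
  ],
)

```text
time_s: 8.75
tcp_pos: [0.5163, 0.0473, 0.1584]
ee_rot: [[0.953, 0.304, -0.0], [0.304, -0.953, 0.001], [0.0, -0.001, -1.0]]
wrist_force: [1.2, 5.2, -3.7]
gripper_width: 0.277
gripper_force: 30.0
```

```bash
python3 - <<'E'
from h import *
from station import r
s=r.sense();print(s['time_s'],s['tcp_pos'],s['wrist_force'],s['moment'],s['gripper_width']*87,s['gripper_force'])
c=r.capture('side');cv2.imwrite('pics/s4.png',cv2.resize(c['img'][160:360,220:450],None,fx=3,fy=3))
E
```

```text
8.75 [0.51630398 0.04734858 0.15843716] [ 1.19835165  5.1993726  -3.66392462] [1.39444816 0.09389467 0.053309  ] 24.111578233950638 29.9993925425224
```

View pics/s4.png

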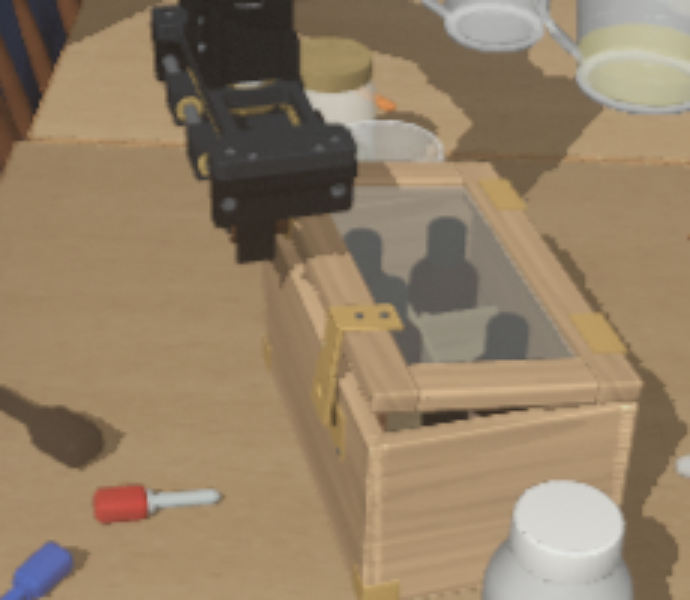

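The lid is rising with the knob, about 8° open. The pin lies at (155,500) in the crop. I continue along the arc.

Request:
apply_moves(
  plan=[
    {"grip": 0.0, "offset": [0.26, 0, -1.2], "spin": 0},
    {"grip": 0.0, "offset": [0.61, 0, -2.38], "spin": 0},
    {"grip": 0.0, "offset": [1.04, 0, -3.53], "spin": 0},
    {"grip": 0.0, "offset": [1.55, 0, -4.65], "spin": 0},
    {"grip": 0.0, "offset": [2.13, 0, -5.73], "spin": 0},
  ],
)

```text
time_s: 9.3
tcp_pos: [0.5362, 0.0536, 0.2152]
ee_rot: [[0.953, 0.304, -0.002], [0.304, -0.953, 0.001], [-0.001, -0.001, -1.0]]
wrist_force: [0.8, 5.2, -4.8]
gripper_width: 0.28
gripper_force: 30.0
```

Request:
apply_moves(
  plan=[
    {"grip": 0.0, "offset": [0.66, 0, -1.04], "spin": 0},
    {"grip": 0.0, "offset": [1.39, 0, -2.03], "spin": 0},
    {"grip": 0.0, "offset": [2.19, 0, -2.97], "spin": 0},
    {"grip": 0.0, "offset": [3.05, 0, -3.85], "spin": 0},
    {"grip": 0.0, "offset": [3.97, 0, -4.66], "spin": 0},
  ],
)

```text
time_s: 9.8
tcp_pos: [0.5735, 0.0655, 0.2615]
ee_rot: [[0.953, 0.304, -0.004], [0.304, -0.953, -0.0], [-0.004, -0.001, -1.0]]
wrist_force: [-1.1, 4.3, -5.2]
gripper_width: 0.275
gripper_force: 30.0
```

```bash
cat > lid.py <<'E'
from h import *
from station import r
s=r.sense();p=s['tcp_pos'];print(s['time_s'],p,s['wrist_force'],s['gripper_width']*87,s['gripper_force'])
dx=(p@CX-.5036);dz=p[2]-.1337
print('angle from tcp',np.rad2deg(np.arctan2(7.5+dz*1000,176-dx*1000)-np.arctan2(7.5,176)),'radius',np.hypot(7.5+dz*1000,176-dx*1000))
# lid top surface from the side-edge points in local x,z
c=r.capture('side');P=cloud(c);x,y,z=P@CX,P@CY,P[...,2]
h=cv2.cvtColor(c['img'],cv2.COLOR_BGR2HSV)
m=(x>.54)&(x<.72)&(y>-.285)&(y<-.05)&(z>.15)&(z<.32)&(h[...,2]>110)
a,b=x[m],z[m];print(m.sum())
k=np.arange(.155,.28,.012);print([(round(t,3),np.percentile(a[abs(b-t)<.006],[10,50,90]).round(3).tolist()) for t in k if (abs(b-t)<.006).sum()>15])
cv2.imwrite('pics/'+__import__('sys').argv[1],cv2.resize(c['img'][60:360,200:500],None,fx=2,fy=2))
E
python3 lid.py s5.png
```

```text
9.8 [0.5735289  0.06547129 0.26148548] [-1.09994111  4.34195832 -5.20496705] 23.91676131795265 29.999392221216112
angle from tcp 47.63449731422127 radius 176.41006321599625
1840
[(np.float64(0.155), [0.653, 0.659, 0.665]), (np.float64(0.167), [0.642, 0.648, 0.655]), (np.float64(0.179), [0.632, 0.637, 0.643]), (np.float64(0.191), [0.62, 0.627, 0.633]), (np.float64(0.203), [0.542, 0.606, 0.622]), (np.float64(0.215), [0.549, 0.558, 0.611]), (np.float64(0.227), [0.563, 0.579, 0.601]), (np.float64(0.239), [0.578, 0.583, 0.589])]
```

Request:
apply_moves(
  plan=[
    {"grip": 0.0, "offset": [0.98, 0, -0.75], "spin": 0},
    {"grip": 0.0, "offset": [2.0, 0, -1.43], "spin": 0},
    {"grip": 0.0, "offset": [2.53, 0, -1.75], "spin": 0},
    {"grip": 0.0, "offset": [3.07, 0, -2.04], "spin": 0},
    {"grip": 0.0, "offset": [3.07, 0, -2.04], "spin": 0},
  ],
)

```text
time_s: 10.35
tcp_pos: [0.6035, 0.0749, 0.2824]
ee_rot: [[0.953, 0.304, -0.002], [0.304, -0.953, -0.0], [-0.001, -0.0, -1.0]]
wrist_force: [-2.8, 3.4, -1.2]
gripper_width: 0.278
gripper_force: 30.0
```

Request:
apply_moves(
  plan=[
    {"grip": 0.0, "offset": [0, 0, 0], "spin": 0},
    {"grip": 0.0, "offset": [0, 0, 0], "spin": 0},
    {"grip": 0.0, "offset": [0, 0, 0], "spin": 0},
  ],
)

```text
time_s: 10.65
tcp_pos: [0.6029, 0.0748, 0.2821]
ee_rot: [[0.953, 0.304, -0.002], [0.304, -0.953, -0.0], [-0.002, -0.001, -1.0]]
wrist_force: [-2.8, 4.7, -0.7]
gripper_width: 0.277
gripper_force: 30.0
```

```bash
python3 lid.py s6.png
```

```text
10.65 [0.60293803 0.07478655 0.28208489] [-2.76541978  4.73180935 -0.70859167] 24.136738723044132 29.99900118767414
angle from tcp 59.70808545297793 radius 176.30868624608476
1251
[(np.float64(0.155), [0.657, 0.663, 0.671]), (np.float64(0.167), [0.648, 0.653, 0.665]), (np.float64(0.179), [0.643, 0.647, 0.659]), (np.float64(0.191), [0.635, 0.64, 0.652]), (np.float64(0.203), [0.627, 0.633, 0.643]), (np.float64(0.215), [0.621, 0.625, 0.637]), (np.float64(0.227), [0.561, 0.565, 0.623]), (np.float64(0.239), [0.568, 0.58, 0.611]), (np.float64(0.251), [0.596, 0.606, 0.613]), (np.float64(0.263), [0.588, 0.61, 0.614])]
```

View pics/s6.png

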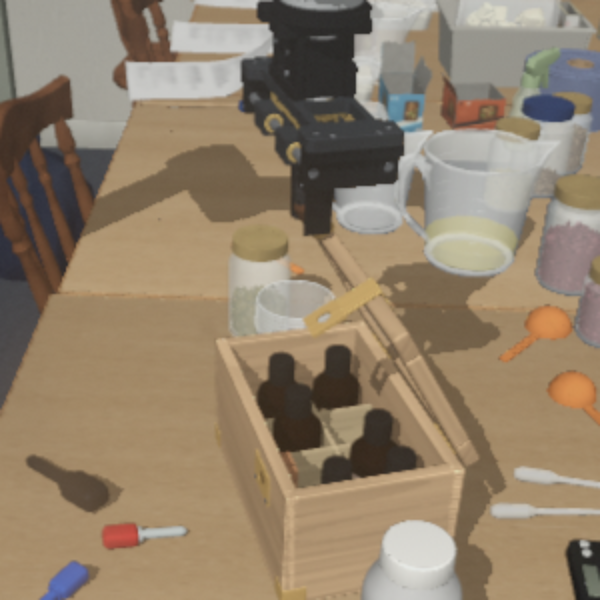

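The lid is held open by the knob at about (315,235), and both the hand pose and the lid-slope points give about 59–60°. The pin lies at rest at (145,535), and the bystanders have not moved. I hand in the job.

```bash
python3 -c "
from station import r
print(r.finish_job())"
```

```text
the job is handed in; nothing more can be done
None
```

The job is handed in with the pin drawn and lying on the table, the lid held by its knob at about 60° (59.7° from the hand pose), and the bystanders unmoved; the pin fell about 7 mm on release because the fingertips reach the table first, and no verdict came back.

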